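# Shut the drains of the sink bowls that hold dirty dishes

## Robot

A 7-joint arm with a two-finger parallel gripper is mounted at the origin on the work surface. World frame = base frame: x ahead of the robot, y to its left, z up, the work surface at z = 0. Lengths are in m, angles in rad, forces in N, time in s.
With the tool pointing down it reaches from about 0.425 to 0.825 m from the base axis. Payload 3.6 kg.
Tool frame: the origin (TCP) lies midway between the tips of the shut fingers; the grasp point (between the pads) lies 19 mm behind it; z points along the fingers, y is the line along which they close (so a half turn about z gives the same grasp; the last joint's range is limited). The gripper opens to 93 mm and grips with 3 to 60 N. Pads are 15 mm wide; open, the fingers measure 128 mm over their backs; the gripper's body (75 mm by 188 mm) begins 65 mm behind the grasp point.
Start: joints at [1.119, 0.615, -0.013, 1.423, 0.008, 1.103, -0.04], TCP at [0.268, -0.592, 0.219] pointing down, gripper open.
Joint ranges: [-3.12, 3.12], [-0.3, 2.06], [-1.34, 1.32], [0.26, 2.42], [-1.36, 4.5], [0.01, 1.98], [-2.84, 2.84]. Speed limits (rad/s): [2.79, 2.79, 3.14, 3.14, 3.14, 3.14, 3.14].

## Interface

Orientations are given as a unit quaternion [w, x, y, z].
In Python, from bench import ctrl, capture, job, trace gives the robot as it stands.
- The arm moves only by the shell command python3 -m crank 'ROWS' [FORCE]. ROWS is JSON, a list of rows, each an object with "xyz": the shift along the tool's x, y, z normalised to -1 to 1, where 1 is 120 mm, a list of three; "rotation": the turn, a rotation vector about the tool's x, y, z normalised to -1 to 1, where 1 is 90 degrees, a list of three; "jaw": the gripper command: -1 is fully open, 1 is shut, values between are in proportion. A call has 1 to 10 rows; each row is the pose to reach, as a shift and turn from the pose commanded when the call began, along the tool's axes at that moment; what a row does not reach only later rows make up. A row lasts 1/12 s, in which the tool goes at most 41.7 mm and 7.16 degrees, less where a joint would pass 70% of its speed; a pose out of reach is approached as far as the arm can. A call with a number of a shift or a turn outside -1 to 1 is refused whole. A call with a gripper value outside its range is refused whole. The fingers move at their own pace and stop on an object; FORCE is the grip in N (left out, the last holds). Time passes only in rows, so rows that repeat a pose let the fingers close. It gives the time, the measured TCP pose, the force, the opening and the grip force at its end, in the units of the state.
- ctrl.observe(): the state, without advancing time (a new reading comes with each control period).
- capture(name): name is "scene" or "top" or "wrist"; returns a dict with "color" (384x512x3 uint8, red, green, blue), "mtx" (3x3 intrinsics, pixels), "world_to_cam" (4x4, takes a point from world to camera coordinates). Camera axes: x right, y down, z forward; pixel columns grow to the right and rows downward; lengths in m; the calibration is good to about 2 mm. A picture is of the moment at which its call begins. There is no depth.
- job.sign_off(): hands the job in; it is judged then, once.
Trained networks look in the newest picture that a camera, given by its name, has taken for a name from the list of things; names that differ only in an ending like _2 or _b are one class to them, and where a whole thing is asked for, a point or a joint stands for the part that bears it (a point fixed in the world has none). Each returns a list of dicts, best first, with "confidence" (0 to 1); they miss things now and then, are a little off and sometimes report something else, mostly with a low value. They report only what shows in the picture. A call takes as long as a camera call. They do not tell look-alikes from the thing itself.
- trace(camera, label): "region" (384x512 bool, what is visible of it) and "extent" ([left, top, right, bottom] in pixels, round what is visible of it).
The state is a dict: "clock": time; "joint_pos": joint angles; "dq": joint speeds; "effort": joint torques, N m; "eef_pos": TCP position; "tool_rot": TCP orientation; "force": force on the tool from outside, world axes, zero at the start; "wrist_torque": the same for the moment, N m; "finger_gap": opening from 0.0 (shut) to 1.0 (fully open); "gripper_force": force on a finger pad.
Only numpy, scipy, OpenCV 4.12 (cv2) and the standard library are available. Lean on these libraries where they do the work, as an engineer would, in place of code of your own. Each camera call takes 0.05 s, during which the arm holds its last target. There are 200 camera calls.

## Task

Get the double sink ready for soaking: in each bowl that has a dirty dish in it (the soup bowl or the beaker) the drain stopper must end latched down (shut), and in a bowl without any dish it must end popped up (open); the scrubbing brush does not count as a dish. The stoppers are push-push: each press right down to the stop and release flips one between up and down, so look first, press only where needed and check that it stayed as wanted. Leave the dishes and the brush where they are.

Things in the scene. Friction and masses are not known exactly. Their poses are not given: they have to be found in the camera images.
- stopper_a (a joint): Depth of stopper A (m): 0 = popped up, drain open; about 0.014 = latched down, drain shut; 0.0228 = hard bottom stop. Push-push latch: each press past 0.0215, then release, flips up to down or down to up; after a press short of 0.018 it springs back as it was. Moves straight down, resists with about 2.5 N (up) to 5 N (bottom), settles within 1 s of release. Either stopper may be in the left or the right bowl.
- stopper_b (a joint): Depth of stopper B (m): 0 = popped up, drain open; about 0.014 = latched down, drain shut; 0.0228 = hard bottom stop. Push-push latch: each press past 0.0215, then release, flips up to down or down to up; after a press short of 0.018 it springs back as it was. Moves straight down, resists with about 2.5 N (up) to 5 N (bottom), settles within 1 s of release. Either stopper may be in the left or the right bowl.
- stopper_a_top (a point): Centre of the top of stopper A, moves with it. A round steel cap 72 mm across, 10 mm thick, in a steel drain ring (104 mm across, 10 mm high) on the floor of a sink bowl. This point is 34.5 mm above the bowl's floor when popped up, 20.5 mm when latched shut, 11.7 mm at the bottom stop. Press here, straight down.
- stopper_b_top (a point): Centre of the top of stopper B, moves with it. A round steel cap 72 mm across, 10 mm thick, in a steel drain ring (104 mm across, 10 mm high) on the floor of a sink bowl. This point is 34.5 mm above the bowl's floor when popped up, 20.5 mm when latched shut, 11.7 mm at the bottom stop. Press here, straight down.
- soup_bowl_mid (a point): Centre, half-way up, of a white ceramic soup bowl, 110 mm across the rim, 50 mm high, z up: a dirty dish. It stands in either sink bowl, on the robot's side of the stopper, its centre 140 to 200 mm from it (over 230 mm from the other bowl's). Loose, not to be moved.
- beaker_mid (a point): Centre, half-way up, of a white ceramic beaker, 74 mm across, 75 mm high, z up: the other dirty dish. It stands in either sink bowl, the same as the soup bowl's or the other, on the robot's side of the stopper, 140 to 200 mm from it (over 230 mm from the other bowl's). Loose, not to be moved.
- scrub_brush_mid (a point): Centre, half-way up, of a wooden scrubbing brush, 130 x 50 x 38 mm, bristles down, lying in the sink bowl that the beaker is not in. Not a dish. Loose, not to be moved.
- sink: White ceramic double-bowl sink on the counter, fixed. Origin on the counter under the middle of the wall between the bowls; x away from the robot, y along its length, to the left. Bowls 360 (x) by 310 (y) mm inside, centres at y = +/-167.5 mm; floor 30 mm, rim 100 mm above the counter; walls 25 mm; back ledge x = 180 to 255 mm. Stoppers near x = 50 mm on the bowls' middle lines.
- tap (a point): Top of the dark steel mixer tap on the sink's back ledge: column 50 mm across at the foot, this point 185 mm above the counter, lever up to 205 mm; spout swung aside along the ledge (to the right, 110 mm), so nothing of it hangs over the bowls. Fixed.
Mind the look-alikes: they are no part of the job. Leave any blue look-alike of the part that bears beaker_mid alone.

How it is judged:
At the end, for the whole second after the job is handed in: The stopper of the bowl with the soup bowl in it (A) is latched down, at 11 to 19 mm; the other stopper (B) is latched down likewise if the beaker is in its bowl (within 240 mm of it), else popped up to within 4 mm of its highest position; both are at rest (value of joint stopper_a between 0.011 and 0.019 m and velocity of joint stopper_a between -0.005 and 0.005 m/s and velocity of joint stopper_b between -0.005 and 0.005 m/s and ((horizontal distance between beaker_mid and stopper_b_top below 0.24 m and value of joint stopper_b between 0.011 and 0.019 m) or (horizontal distance between beaker_mid and stopper_b_top above 0.24 m and value of joint stopper_b below 0.004 m))); the robot touches nothing.
It fails at once if the soup bowl moved by more than 30 mm (distance of soup_bowl_mid from where it was at the start of the episode above 0.03 m).
It fails at once if the beaker moved by more than 30 mm (distance of beaker_mid from where it was at the start of the episode above 0.03 m).
It fails at once if the scrubbing brush moved by more than 30 mm (distance of scrub_brush_mid from where it was at the start of the episode above 0.03 m).
It also fails if it takes over 51 s, if anything falls off the work surface, if the arm or the gripper's body presses on something with over 40 N, if the wrist force passes 120 N, or if a joint passes its speed limit or range.

## Working session

There is one attempt and no reset: what is moved stays moved. The work goes in short steps, Python scripts to look and compute and a shell command to move; the robot and the scene stay as the last step left them, time stands still between calls to the robot, and variables do not carry over. Pictures are saved under pics/ and viewed, at most 10 in all, crops included, and the job is handed in when it is done.

```bash
mkdir -p pics; python3 - <<'E'
from bench import ctrl,capture,trace
import cv2,numpy as np
ims=[]
for c in ("scene","top"):
    r=capture(c); np.savez(f"{c}.npz",**{k:r[k] for k in("mtx","world_to_cam")})
    cv2.imwrite(f"pics/{c}0.png",r["color"][:,:,::-1])
    for l in("stopper_a","soup_bowl_mid","beaker_mid","scrub_brush_mid","sink"):
        for d in trace(c,l):
            ys,xs=np.nonzero(d["region"]); print(c,l,round(d["confidence"],2),d["extent"],xs.mean().round(1),ys.mean().round(1))
s=ctrl.observe(); print(s["eef_pos"],s["tool_rot"],s["clock"],s["finger_gap"],s["force"])
E
```

```text
scene stopper_a 0.97 [307.1, 223.0, 331.1, 241.0] 319.0 231.3
scene stopper_a 0.91 [185.3, 216.4, 210.3, 234.8] 196.8 224.9
scene soup_bowl_mid 0.73 [268.2, 177.1, 306.6, 205.9] 288.5 190.3
scene beaker_mid 0.97 [112.6, 171.6, 142.8, 200.7] 126.4 185.2
scene beaker_mid 0.81 [227.0, 167.9, 250.3, 201.7] 237.4 183.4
scene beaker_mid 0.63 [165.0, 134.6, 190.5, 150.2] 176.7 143.2
scene beaker_mid 0.51 [270.7, 176.7, 306.8, 207.1] 288.8 190.6
scene scrub_brush_mid 0.69 [330.3, 175.6, 352.6, 214.9] 341.1 196.4
scene sink 0.71 [101.5, 148.9, 406.4, 314.8] 258.4 236.3
top stopper_a 0.91 [188.9, 173.4, 206.4, 195.3] 197.2 185.3
top stopper_a 0.76 [293.1, 175.4, 312.2, 199.0] 301.1 185.1
top soup_bowl_mid 0.61 [204.2, 208.3, 244.2, 245.8] 223.4 226.6
top beaker_mid 0.92 [342.2, 278.2, 369.0, 303.2] 353.3 291.7
top beaker_mid 0.69 [371.0, 213.6, 396.9, 235.5] 384.1 226.1
top beaker_mid 0.66 [263.0, 217.2, 286.6, 242.1] 273.6 228.8
top scrub_brush_mid 0.57 [168.3, 214.8, 184.9, 250.8] 174.7 231.4
top sink 0.57 [134.4, 117.4, 368.0, 270.0] 251.8 193.3
[ 0.26846404 -0.59193272  0.21865844] [-1.91775765e-05  9.77421587e-01  2.11298464e-01  4.52469509e-07] 0.6 1.0021569627961084 [ 0.4072289  -0.35622343  0.93745365]
```

View pics/scene0.png

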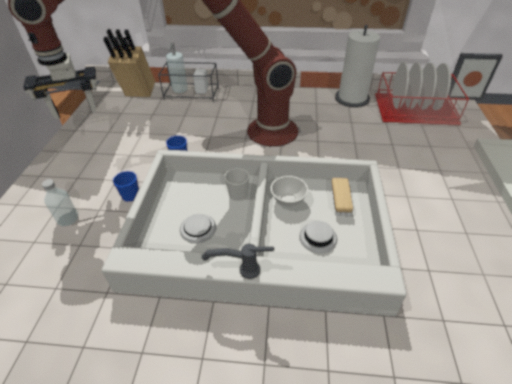

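View pics/top0.png

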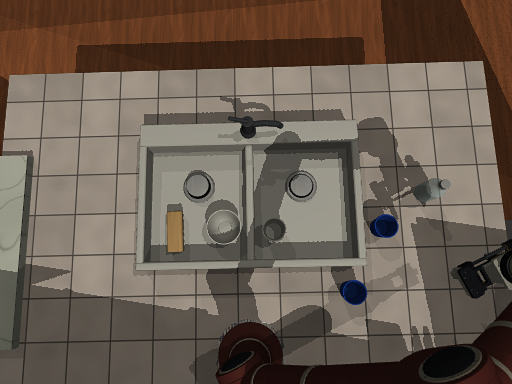

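The scene view shows the soup bowl (288,190), the brush (341,196) and a raised-looking stopper (319,232) in the robot's left bowl. The robot's right bowl has the white beaker (237,183) and a lower-looking stopper (197,225). The two blue cups are outside the sink. The top view agrees: left stopper (197,185), right stopper (301,185). Both bowls hold a dish, so both stoppers must end down. Next I triangulate.

```bash
cat > h.py <<'E'
import numpy as np,cv2
C={c:np.load(f"{c}.npz") for c in("scene","top")}
def P(c): return C[c]["mtx"]@C[c]["world_to_cam"][:3]
def tri(a,b):
    x=cv2.triangulatePoints(P("scene"),P("top"),np.array(a,float),np.array(b,float)); return (x[:3]/x[3]).ravel()
def proj(c,p):
    q=P(c)@np.append(p,1); return q[:2]/q[2]
E
python3 - <<'E'
from h import *
def pr(n,a,b):
    x=tri(a,b); print(n,x.round(4),"resid",(proj("scene",x)-a).round(1),(proj("top",x)-b).round(1)); return x
A=pr("L",(319,231.3),(197.2,185.3));B=pr("R",(196.8,224.9),(301.1,185.1))
pr("bowl",(288.5,190.3),(223.4,226.6));pr("beaker",(237.4,183.4),(273.6,228.8));pr("brush",(341.1,196.4),(174.7,231.4))
# sink rim corners (outer), near-robot ones
pr("nearL",(381,158),(136,269));pr("nearR",(168,153),(367,267))
import cv2
im=cv2.imread("pics/scene0.png");
a=cv2.resize(im[195:260,165:235],None,fx=5.5,fy=5.5,interpolation=2);b=cv2.resize(im[195:260,285:355],None,fx=5.5,fy=5.5,interpolation=2)
cv2.imwrite("pics/crop.png",np.hstack([a,b]))
E
sed -n 1,1p /dev/null
```

```text
L [0.5357 0.157  0.0585] resid [-0.1  0. ] [-0.1  0. ]
R [ 0.5304 -0.1792  0.0447] resid [0. 0.] [ 0. -0.]
bowl [0.3992 0.0714 0.0722] resid [ 0.2 -0. ] [ 0.2 -0. ]
beaker [ 0.388  -0.0832  0.0776] resid [-0.3 -0. ] [-0.3  0. ]
brush [0.3896 0.2285 0.0502] resid [ 0.4 -0. ] [ 0.3 -0. ]
nearL [0.2773 0.338  0.1106] resid [-2.9  0.5] [-3.1 -0.3]
nearR [ 0.2617 -0.3466  0.0794] resid [-4.9 -0.6] [-5.3  1.4]
```

View pics/crop.png

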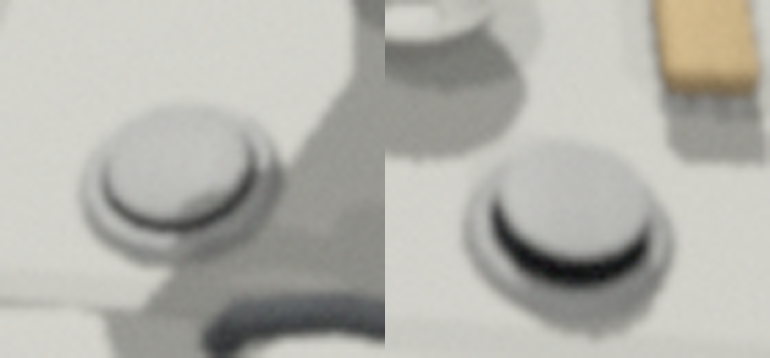

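The left stopper (A) is popped up and the right one (B) is latched, with a 14 mm height difference as expected. So the job is one press on A, at about (0.535, 0.157). I move there with the fingers shut, staying high.

```bash
python3 -m crank '[{"xyz":[0.97,-1,0],"rotation":[0,0,0],"jaw":1},{"xyz":[0.97,-1,0],"rotation":[0,0,0],"jaw":1},{"xyz":[0.97,-1,0],"rotation":[0,0,0],"jaw":1},{"xyz":[0.97,-1,0],"rotation":[0,0,0],"jaw":1},{"xyz":[0.97,-1,0],"rotation":[0,0,0],"jaw":1}]' 10
```

```text
clock: 1.02
eef_pos: [0.33, -0.4249, 0.2189]
tool_rot: [-0.003, 0.976, 0.218, 0.002]
force: [0.9, 1.3, 0.7]
finger_gap: 0.69
gripper_force: 0.0
```

```bash
python3 -m crank '[{"xyz":[0.97,-1,0],"rotation":[0,0,0],"jaw":1},{"xyz":[0.97,-1,0],"rotation":[0,0,0],"jaw":1},{"xyz":[0.97,-1,0],"rotation":[0,0,0],"jaw":1},{"xyz":[0.97,-1,0],"rotation":[0,0,0],"jaw":1},{"xyz":[0.97,-1,0],"rotation":[0,0,0],"jaw":1},{"xyz":[0.97,-1,0],"rotation":[0,0,0],"jaw":1}]'; python3 -m crank '[{"xyz":[0.97,-1,0],"rotation":[0,0,0],"jaw":1},{"xyz":[0.97,-1,0],"rotation":[0,0,0],"jaw":1},{"xyz":[0.97,-1,0],"rotation":[0,0,0],"jaw":1},{"xyz":[0.97,-1,0],"rotation":[0,0,0],"jaw":1},{"xyz":[0.97,-1,0],"rotation":[0,0,0],"jaw":1},{"xyz":[0.97,-1,0],"rotation":[0,0,0],"jaw":1}]'
```

```text
clock: 1.52
eef_pos: [0.3828, -0.2747, 0.2191]
tool_rot: [-0.0, 0.977, 0.215, 0.001]
force: [-0.3, -1.0, 0.4]
finger_gap: 0.262
gripper_force: 0.0
clock: 2.02
eef_pos: [0.4388, -0.1188, 0.2188]
tool_rot: [0.0, 0.977, 0.213, 0.0]
force: [-0.6, -0.6, 0.8]
finger_gap: 0.008
gripper_force: 0.0
```

```bash
python3 -m crank '[{"xyz":[0.97,-1,0],"rotation":[0,0,0],"jaw":1},{"xyz":[0.97,-1,0],"rotation":[0,0,0],"jaw":1},{"xyz":[0.97,-1,0],"rotation":[0,0,0],"jaw":1},{"xyz":[0.97,-1,0],"rotation":[0,0,0],"jaw":1},{"xyz":[0.97,-1,0],"rotation":[0,0,0],"jaw":1},{"xyz":[0.97,-1,0],"rotation":[0,0,0],"jaw":1}]'
python3 - <<'E'
from bench import ctrl
from scipy.spatial.transform import Rotation as R
s=ctrl.observe();q=s["tool_rot"];r=R.from_quat([q[1],q[2],q[3],q[0]])
import numpy as np
print(s["eef_pos"],s["joint_pos"],r.inv().apply(np.array([.535,.157,.10])-s["eef_pos"])/.12)
E
```

```text
clock: 2.52
eef_pos: [0.4952, 0.0375, 0.2185]
tool_rot: [0.0, 0.977, 0.212, 0.0]
force: [0.3, -1.3, 0.7]
finger_gap: 0.004
gripper_force: 0.0
[0.49520337 0.03746407 0.21847592] [-0.00504239  0.38268916 -0.1595111   1.85444732  0.07553396  0.90998631
 -1.34307387] [ 0.71446621 -0.76944621  0.98717537]
```

```bash
python3 -m crank '[{"xyz":[0.71,-0.77,0.3],"rotation":[0,0,0],"jaw":1},{"xyz":[0.71,-0.77,0.3],"rotation":[0,0,0],"jaw":1},{"xyz":[0.71,-0.77,0.3],"rotation":[0,0,0],"jaw":1},{"xyz":[0.71,-0.77,0.3],"rotation":[0,0,0],"jaw":1},{"xyz":[0.71,-0.77,0.97],"rotation":[0,0,0],"jaw":1},{"xyz":[0.71,-0.77,0.97],"rotation":[0,0,0],"jaw":1},{"xyz":[0.71,-0.77,0.97],"rotation":[0,0,0],"jaw":1},{"xyz":[0.71,-0.77,0.97],"rotation":[0,0,0],"jaw":1},{"xyz":[0.71,-0.77,0.97],"rotation":[0,0,0],"jaw":1}]'
python3 - <<'E'
from bench import ctrl,capture,trace
from h import *
s=ctrl.observe();print(s["eef_pos"])
for c in("top","scene","wrist"):
    r=capture(c);cv2.imwrite(f"pics/{c}1.png",r["color"][:,:,::-1])
    M=r["mtx"]@r["world_to_cam"][:3];q=M@np.append(s["eef_pos"],1);print(c,q[:2]/q[2])
    for d in trace(c,"stopper_a"):
        ys,xs=np.nonzero(d["region"]);print(round(d["confidence"],2),d["extent"],xs.mean(),ys.mean())
    for n,p in(("up",[.535,.157,.0645]),):
        q=M@np.append(p,1);print(n,q[:2]/q[2])
E
```

```text
clock: 3.27
eef_pos: [0.5354, 0.1548, 0.1039]
tool_rot: [0.0, 0.978, 0.21, 0.001]
force: [0.1, 0.5, 0.1]
finger_gap: 0.004
gripper_force: 0.0
[0.53537775 0.15482273 0.10387834]
top [195.24740563 182.46147328]
0.87 [293.4, 176.5, 309.7, 199.0] 300.9810298102981 185.07588075880759
0.63 [203.2, 181.0, 205.5, 193.4] 204.38636363636363 186.54545454545453
up [196.80334663 185.14873696]
scene [320.00309121 220.01507838]
0.89 [308.5, 222.3, 329.7, 239.1] 318.57510729613733 231.25536480686696
0.81 [182.4, 216.0, 210.7, 235.0] 197.2625 224.7625
up [319.19447051 229.6576723 ]
wrist [259.52290062 239.07123533]
0.88 [211.7, 165.9, 303.5, 243.9] 256.5535979622161 204.7344512842284
0.34 [79.8, 243.5, 150.8, 349.9] 118.45114101813927 301.66208308952605
up [256.23270229 216.88353646]
```

View pics/scene1.png

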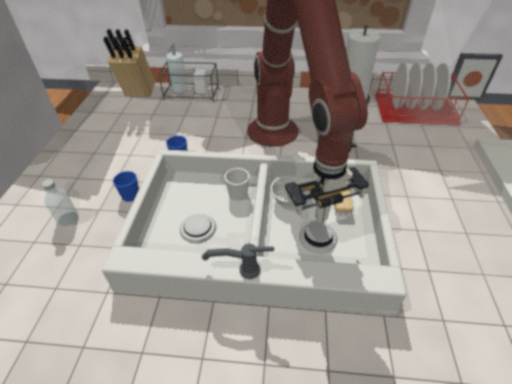

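View pics/wrist1.png

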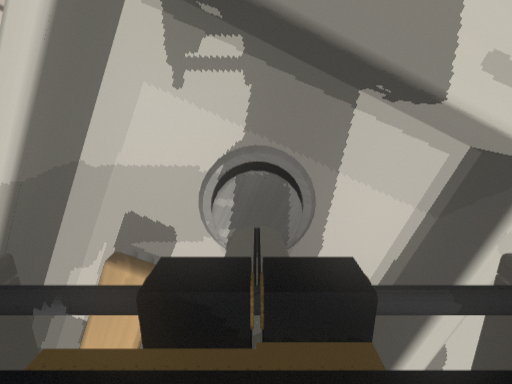

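Left stopper is still up under the fingertips: the cap sits at about (257,210) in the wrist picture, and the aim is within a few mm. Now I press in steps.

```bash
python3 -m crank '[{"xyz":[0.03,0,0.2],"rotation":[0,0,0],"jaw":1},{"xyz":[0.03,0,0.3],"rotation":[0,0,0],"jaw":1},{"xyz":[0.03,0,0.36],"rotation":[0,0,0],"jaw":1},{"xyz":[0.03,0,0.41],"rotation":[0,0,0],"jaw":1},{"xyz":[0.03,0,0.46],"rotation":[0,0,0],"jaw":1},{"xyz":[0.03,0,0.49],"rotation":[0,0,0],"jaw":1},{"xyz":[0.03,0,0.51],"rotation":[0,0,0],"jaw":1},{"xyz":[0.03,0,0.51],"rotation":[0,0,0],"jaw":1}]'
```

```text
clock: 4.23
eef_pos: [0.5372, 0.1586, 0.0421]
tool_rot: [-0.0, 0.977, 0.211, 0.0]
force: [-1.9, -0.4, 7.1]
finger_gap: 0.006
gripper_force: 3.5
```

```bash
python3 -m crank '[{"xyz":[0,0,0.015],"rotation":[0,0,0],"jaw":1},{"xyz":[0,0,0.025],"rotation":[0,0,0],"jaw":1},{"xyz":[0,0,0.025],"rotation":[0,0,0],"jaw":1}]'
```

```text
clock: 4.48
eef_pos: [0.5373, 0.1586, 0.0419]
tool_rot: [0.0, 0.977, 0.211, 0.001]
force: [-6.2, -1.3, 25.5]
finger_gap: 0.004
gripper_force: 12.3
```

The force jumped with no further travel, so the cap is on the hard stop. I release straight up, wait over 1 s and look.

```bash
python3 -m crank '[{"xyz":[0,0,-0.2],"rotation":[0,0,0],"jaw":1},{"xyz":[0,0,-0.4],"rotation":[0,0,0],"jaw":1},{"xyz":[0,0,-0.7],"rotation":[0,0,0],"jaw":1},{"xyz":[0,0,-1],"rotation":[0,0,0],"jaw":1},{"xyz":[0,0,-1],"rotation":[0,0,0],"jaw":1}]'
python3 -m crank '[{"xyz":[-0.9,0,-0.5],"rotation":[0,0,0],"jaw":1},{"xyz":[-0.9,0,-0.5],"rotation":[0,0,0],"jaw":1},{"xyz":[-0.9,0,-0.5],"rotation":[0,0,0],"jaw":1},{"xyz":[-0.9,0,-0.5],"rotation":[0,0,0],"jaw":1},{"xyz":[-0.9,0,-0.5],"rotation":[0,0,0],"jaw":1},{"xyz":[-0.9,0,-0.5],"rotation":[0,0,0],"jaw":1},{"xyz":[-0.9,0,-0.5],"rotation":[0,0,0],"jaw":1},{"xyz":[-0.9,0,-0.5],"rotation":[0,0,0],"jaw":1},{"xyz":[-0.9,0,-0.5],"rotation":[0,0,0],"jaw":1},{"xyz":[-0.9,0,-0.5],"rotation":[0,0,0],"jaw":1}]'
python3 - <<'E'
from bench import ctrl,capture,trace
from h import *
for c in("top","scene"):
    r=capture(c);im=r["color"][:,:,::-1]
    for l in("stopper_a","beaker_mid","soup_bowl_mid","scrub_brush_mid"):
      for d in trace(c,l):
        ys,xs=np.nonzero(d["region"]);print(c,l,round(d["confidence"],2),d["extent"],xs.mean().round(1),ys.mean().round(1))
a=cv2.resize(im[195:260,165:235],None,fx=5.5,fy=5.5,interpolation=2);b=cv2.resize(im[195:260,285:355],None,fx=5.5,fy=5.5,interpolation=2)
cv2.imwrite("pics/crop2.png",np.hstack([a,b]))
E
```

```text
clock: 4.9
eef_pos: [0.5415, 0.1601, 0.1651]
tool_rot: [-0.001, 0.977, 0.211, 0.007]
force: [0.6, 0.4, 0.3]
finger_gap: 0.007
gripper_force: 0.0
clock: 5.73
eef_pos: [0.4388, 0.114, 0.2174]
tool_rot: [-0.0, 0.977, 0.211, -0.001]
force: [0.2, -0.5, -0.5]
finger_gap: 0.005
gripper_force: 0.0
top stopper_a 0.87 [291.6, 177.5, 312.1, 196.8] 300.6 184.8
top beaker_mid 0.87 [370.0, 215.2, 397.5, 235.4] 384.1 226.0
top beaker_mid 0.72 [340.7, 280.8, 364.9, 303.7] 353.0 291.6
top beaker_mid 0.67 [262.4, 217.8, 286.5, 240.8] 273.9 228.6
top beaker_mid 0.66 [204.9, 175.1, 208.4, 190.2] 204.6 180.9
top soup_bowl_mid 0.93 [207.0, 211.5, 242.7, 247.6] 224.0 226.4
scene stopper_a 0.8 [308.3, 223.0, 330.3, 244.0] 318.3 234.1
scene stopper_a 0.8 [183.4, 214.8, 212.4, 234.0] 196.9 225.1
scene beaker_mid 0.91 [225.7, 168.4, 250.1, 202.1] 237.2 183.2
scene beaker_mid 0.74 [115.1, 171.6, 139.0, 200.9] 127.0 185.1
scene beaker_mid 0.6 [165.7, 133.4, 186.8, 152.1] 176.8 143.2
scene soup_bowl_mid 0.76 [267.7, 177.7, 307.7, 207.6] 288.9 190.1
scene soup_bowl_mid 0.68 [306.0, 223.7, 332.4, 246.2] 318.1 234.1
scene scrub_brush_mid 0.86 [334.0, 175.1, 353.4, 214.4] 341.4 196.9
```

View pics/crop2.png

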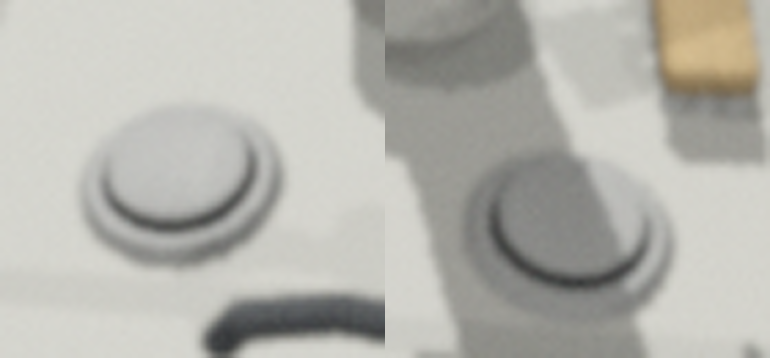

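The right-hand crop now shows the left stopper low in its ring, just like the right one, and the dishes and brush haven't moved. I let it settle briefly and hand in.

```bash
python3 -m crank '[{"xyz":[0,0,0],"rotation":[0,0,0],"jaw":1},{"xyz":[0,0,0],"rotation":[0,0,0],"jaw":1},{"xyz":[0,0,0],"rotation":[0,0,0],"jaw":1},{"xyz":[0,0,0],"rotation":[0,0,0],"jaw":1},{"xyz":[0,0,0],"rotation":[0,0,0],"jaw":1},{"xyz":[0,0,0],"rotation":[0,0,0],"jaw":1}]'; python3 -c "
from bench import job;print(job.sign_off())"
```

```text
clock: 6.73
eef_pos: [0.4385, 0.1137, 0.2181]
tool_rot: [-0.0, 0.977, 0.211, -0.0]
force: [-0.4, 0.2, -0.5]
finger_gap: 0.004
gripper_force: 0.0
the job is handed in; nothing more can be done
None
```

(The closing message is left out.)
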